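Shift the gear selector through its H-gate

TASK

Select the gear marked by the triangular tab: push the ball-topped lever of the selector box along its H-shaped gate, across through neutral to the left-hand side and from there fully home into the slot end beside the triangle. Only push the lever, gently, with the fingers: never pinch or force it, never let it run into the left-hand slot end beside the round tab, and leave the loose things on the box and the bench where they lie.

Things in the scene. Friction and masses are not known exactly. Their poses are not given: they have to be found in the camera images.
- gate: Grey cast selector box, fixed, 150 (x) x 130 (y) x 76 high, topped by a flat steel gate plate with an H-shaped slot. Origin at the centre of its underside; its x points away from the robot (far), its y to the left, turned up to 0.35 rad. Lugs 10 high stick out 18 at the near and far foot, two rails 24 out of the far side.
- neutral (a point): Centre of the H, on the plate's upper face, 76 above the bench. Two straight legs run along box x, 18 left and right of here, joined through here by the cross slot along y (neutral). Slots are 16 wide; the tongues between the legs have rounded corners. The lever goes sideways only while its ball is within about 9 of neutral fore and aft, and fore and aft only in a leg.
- knob (a point): Centre of the lever's black ball, 40 diameter, on a steel rod 10 thick with a collar 18 thick below the ball. The lever tilts about a point 20 above the bench on the box's axis, 145 from the ball's centre (ball z 148 to 165). In the box's frame the ball is at y -46 in the right leg, +46 in the left; at x +50 home at the far end, -50 at the near end, 0 in neutral.
- rock (a joint): Fore-and-aft angle of the lever: 0 neutral, positive away from the robot (box +x), about +0.37 home at the far ends and -0.37 at the near ends. Dry friction holds it where it is left; moving the ball takes about 1.5 to 2 N. No spring, no detent.
- lever (a joint): Sideways angle of the lever: positive to the left (box +y), about +0.33 in the left leg, -0.33 in the right leg. Same friction. At the start the lever is somewhere along the right leg.
- arrow_tab: Triangular brass tab, about 30 long, 4 thick, fixed on the gate plate to the left of the left leg, beside the end of the slot that is to be selected: either the far end (box x = +20) or the near end (box x = -20), box y = 47. One corner points to the right, at the slot end. Origin at its centre, underside.
- disc_tab: Round brass tab, 24 across, 4 thick, fixed beside the other left-hand slot end, the one to keep out of. Origin at its centre, underside.
- nut: hexagon steel sleeve nut, 24x21x14, standing loose on the near right corner of the gate plate. To be left alone. Origin at the centre of its underside.
- tape: tape measure, 58x72x31, loose on the bench to the right of the selector box. To be left alone. Origin at the centre of its underside.
- bearing_1: ball bearing, 42 across and 14 high, loose on the bench to the left. To be left alone. Origin at the centre of its underside.
- paste_tin: round tin with a green lid, 70 across and 26 high, loose on the bench, near left. To be left alone. Origin at the centre of its underside.
- plunger: small steel pump plunger, 16x68x16, loose on the bench, far out to the left. To be left alone. Origin at the centre of its underside.
- bolt_long: steel bolt, 17x67x17, loose on the bench, far out to the left. To be left alone. Origin at the centre of its underside.

How it is judged:
By the outcome, as a careful person would: the job done as asked, in the order asked, and still so for the second after the job is handed in, with the robot touching nothing.
It also fails if it takes over 58 s, if anything falls off the work surface, if the arm or the gripper's body presses on something with over 40 N, if the wrist force passes 120 N, or if a joint passes its speed limit or range.

ROBOT

A 7-joint arm with a two-finger parallel gripper is mounted at the origin on a cart in front of the work surface, level with it; the furniture and walls round the work are solid. World frame = base frame: x ahead of the robot, y to its left, z up, the work surface at z = 0. Lengths are in m, angles in rad, forces in N, time in s.
With the tool pointing down it reaches from about 0.425 to 0.825 m from the base axis. Payload 3.6 kg.
Tool frame: the origin (TCP) lies where the fingers leave the gripper's body, on its centre line; the fingertips stand 73 mm ahead of it and the grasp point (between the pads) lies 54 mm ahead of it; x points along the fingers, y is the direction in which the jaws open and shut, and the axes are right-handed (so a half turn about x gives the same grasp; the last joint's range is limited). The gripper opens to 85 mm and grips with 20 to 120 N. Pads are 22 mm wide; open, the fingers measure 114 mm over their backs; the gripper's body (76 mm by 85 mm) begins 54 mm behind the grasp point. The pads swing forward as they close: fully open they stand 13 mm farther back than shut.
Start: joints at [-1.254, 0.615, -0.013, 1.423, 0.008, 1.103, -0.04], TCP at [0.219, 0.612, 0.304] pointing down, gripper open.
Joint ranges: [-3.12, 3.12], [-0.3, 2.06], [-1.34, 1.32], [0.26, 2.42], [-1.36, 4.5], [0.01, 1.98], [-2.84, 2.84]. Speed limits (rad/s): [2.79, 2.79, 3.14, 3.14, 3.14, 3.14, 3.14].

INTERFACE

Orientations are given as a unit quaternion [x, y, z, w].
In Python, from station import arm, snapshot, camera_info, ticket gives the robot as it stands. Calls block until the motion is done:
- arm.movep(position, orientation): joint-space move of the TCP to a pose.
- arm.line_to(position, velocity=0.15, ori=None): straight line of the TCP; ori=None keeps the orientation; velocity is the mean speed in m/s.
- arm.move_j(angles): joint-space move.
- arm.move_gripper(opening, effort=None): opening from 0.0 (shut) to 1.0 (fully open); effort is the grip in N (None keeps the last); returns when the fingers have stopped.
- arm.pause(seconds).
- arm.ik(position, orientation): joint angles nearest the present ones, or None.
- snapshot(name): name is "side" or "top"; returns the picture (480x640x3 uint8, blue, green, red); there is no depth.
- camera_info(name): a dict with "fx", "fy", "cx", "cy" (pixels), "R" (3x3) and "t" (3): a world point X has camera coordinates R X + t. Camera axes: x right, y down, z forward; pixel columns grow to the right and rows downward; lengths in m; the calibration is good to about 2 mm. A picture is of the moment at which its call begins. camera_info takes no time and is no camera call.
A pose or a line that the arm cannot do raises arm.MotionError and nothing moves.
- ticket.finish_job(): hands the job in, once; it reports no verdict.
Readings, each from a call of its own:
- arm.read_time(): time.
- arm.read_joint_positions(): joint angles.
- arm.read_dq(): joint speeds.
- arm.read_effort(): joint torques, N m.
- arm.read_tool_pos(): TCP position.
- arm.read_eef_rot(): TCP orientation.
- arm.read_ft_force(): force on the tool from outside, world axes, zero at the start.
- arm.read_wrist_torque(): the same for the moment, N m.
- arm.read_opening(): opening from 0.0 (shut) to 1.0 (fully open).
Only numpy, scipy, OpenCV 4.12 (cv2) and the standard library are available. Lean on these libraries where they do the work, as an engineer would, in place of code of your own. Each camera call takes 0.05 s, during which the arm holds its last target. There are 200 camera calls.

## Working session

There is one attempt and no reset: what is moved stays moved. The work goes in short steps, each a Python script; the robot and the scene stay as the last script left them, time stands still between calls to the robot, and variables do not carry over. Pictures are saved under pics/ and viewed, about 8 in all and at most 12, crops included, and the job is handed in when it is done.

```bash
mkdir -p pics; python3 - <<'E'
from station import arm, snapshot, camera_info
import cv2
for n in("top","side"):
    cv2.imwrite(f"pics/{n}0.png",snapshot(n)); c=camera_info(n); print(n,c)
print(arm.read_time(),arm.read_eef_rot())
E
```

```text
top {'fx': 503.6583802301117, 'fy': 503.6583802301117, 'cx': 321.3672289757801, 'cy': 242.16418430762698, 'R': array([[-0.03018891, -0.99951368, -0.00781202],
       [-0.98813858,  0.03102083, -0.15039898],
       [ 0.15056817,  0.00317898, -0.98859452]]), 't': array([0.364411  , 0.48574937, 1.23254488])}
side {'fx': 539.7425926778293, 'fy': 539.7425926778293, 'cx': 321.08224255990945, 'cy': 238.33160316343026, 'R': array([[-0.98877138, -0.14917784,  0.00878258],
       [-0.06352952,  0.366432  , -0.92827345],
       [ 0.13525961, -0.91840817, -0.37179467]]), 't': array([0.51152641, 0.03478434, 1.29642399])}
0.1 [ 0.12008769  0.6968214  -0.12173971  0.69656179]
```

View pics/top0.png

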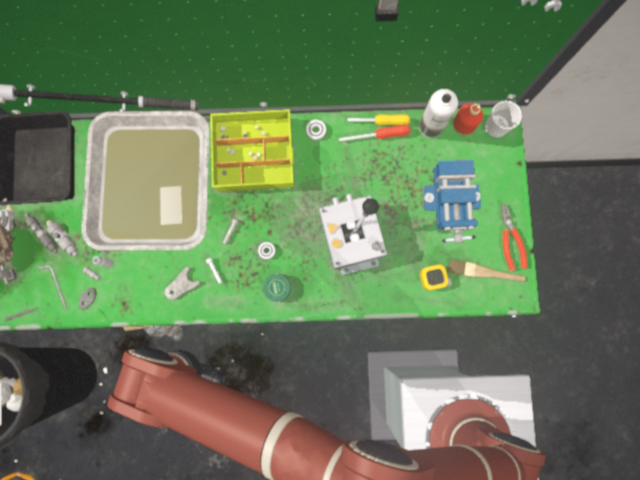

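View pics/side0.png

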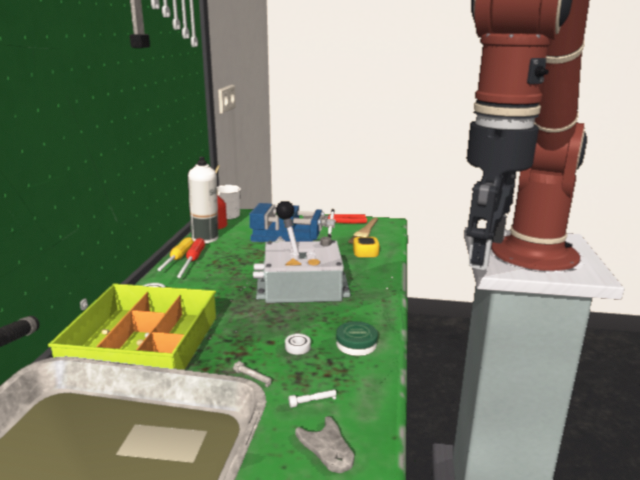

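Top: box near (352,235), ball (371,206), two tabs near (335,229) and (338,243). Side: ball (285,210), tabs near (295,263). Zooming in to tell the tabs apart.

```bash
python3 - <<'E'
import cv2,numpy as np
a=cv2.imread("pics/top0.png")[185:285,305:405]; b=cv2.imread("pics/side0.png")[190:310,245:365]
cv2.imwrite("pics/z0.png",np.hstack([cv2.resize(a,(400,400),interpolation=2),cv2.resize(b,(400,400),interpolation=2)]))
for n in("top","side"):
    im=cv2.imread(f"pics/{n}0.png"); h=cv2.cvtColor(im,cv2.COLOR_BGR2HSV)
    x0,y0,x1,y1=(305,185,405,285) if n=="top" else (245,190,365,310)
    for nm,m in(("brass",cv2.inRange(h,(8,90,120),(28,255,255))),("black",cv2.inRange(im,(0,0,0),(45,45,45)))):
        m2=np.zeros_like(m); m2[y0:y1,x0:x1]=m[y0:y1,x0:x1]
        for c in cv2.findContours(m2,0,1)[0]:
            if cv2.contourArea(c)>12: 
                M=cv2.moments(c); t=cv2.minEnclosingTriangle(c)[0]; r=cv2.minEnclosingCircle(c)
                print(n,nm,M['m10']/M['m00'],M['m01']/M['m00'],M['m00'],M['m00']/t,r)
E
```

```text
top brass 336.11934156378595 243.31275720164606 40.5 0.6230769230769231 ((336.0, 243.5), 4.031229019165039)
top brass 331.98173515981733 227.43378995433787 36.5 0.7825795644891123 ((332.0, 227.25), 5.153982162475586)
side brass 313.5 261.5888888888889 45.0 0.625 ((313.5, 261.5), 5.522780418395996)
side brass 292.9574468085106 262.0673758865248 47.0 0.8533333333333334 ((293.0, 263.5), 7.017934322357178)
side brass 358.4341463414634 244.57560975609755 205.0 0.5176767676767676 ((360.0, 241.5), 15.041708946228027)
side black 284.709649122807 210.2561403508772 190.0 0.6089743589743589 ((284.8125, 210.1125030517578), 8.402353286743164)
```

View pics/z0.png

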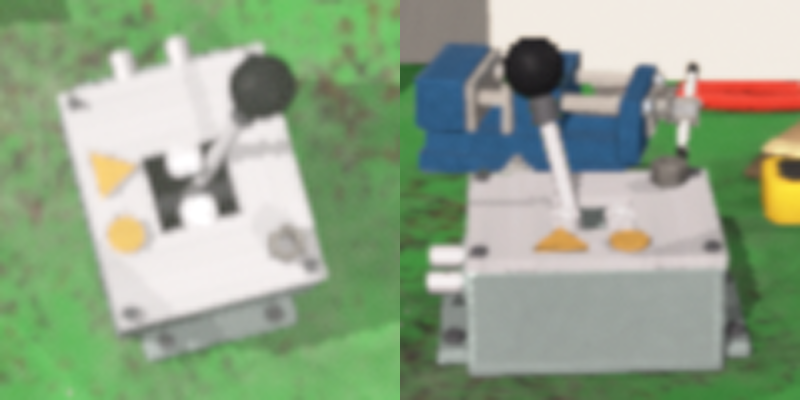

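The triangle is at the far left slot end (top crop (110,172)) and the disc is at the near left end (127,234). The lever is at the far end of the right leg, with the ball at top px (371.2,206.2). Next I compute poses.

```bash
cat > h.py <<'E'
import numpy as np, cv2
from scipy.spatial.transform import Rotation as Ro
from station import arm, snapshot, camera_info
C={n:camera_info(n) for n in("top","side")}
def ray(n,p):
    c=C[n]; d=c["R"].T@np.array([(p[0]-c["cx"])/c["fx"],(p[1]-c["cy"])/c["fy"],1]); return -c["R"].T@c["t"],d/np.linalg.norm(d)
def plane(n,p,z):
    o,d=ray(n,p); return o+d*(z-o[2])/d[2]
def tri(p,q):
    o1,d1=ray("top",p);o2,d2=ray("side",q)
    s=np.linalg.lstsq(np.c_[d1,-d2],o2-o1,rcond=None)[0]; a=o1+s[0]*d1;b=o2+s[1]*d2
    return (a+b)/2,np.linalg.norm(a-b)
E
python3 - <<'E'
from h import *
k,g=tri((371.2,206.2),(284.7,210.3)); print("knob",k,g)
cr=np.array([(60,95),(262,42),(328,275),(118,332)])/4+[304.6,184.6]
P=np.array([plane("top",p,.076) for p in cr]); print(P, P.mean(0))
ax=(P[0]+P[1]-P[2]-P[3])/2; ay=(P[0]+P[3]-P[1]-P[2])/2
print("sides",np.linalg.norm(ax),np.linalg.norm(ay),np.arctan2(ax[1],ax[0]),np.arctan2(-ay[0],ay[1]))
T={}
for n,t,d in(("top",(332,227.4),(336.1,243.3)),("side",(293,262.1),(313.5,261.6))):
    a,b=plane(n,t,.08),plane(n,d,.08); yaw=np.arctan2(*(a-b)[[1,0]]); R=Ro.from_euler('z',yaw)
    print(n,a,b,np.linalg.norm(a-b),"yaw",yaw,"centre",(a+b)/2-R.apply([0,.047,0]))
yaw=np.arctan2(ax[1],ax[0]); print("knob in box",Ro.from_euler('z',-yaw).apply(k-P.mean(0)))
M=Ro.from_quat(arm.read_eef_rot()).as_matrix(); print(M); print(arm.read_opening())
E
```

```text
knob [0.55954249 0.23088841 0.1521584 ] 0.0009320082997241107
[[0.5756337  0.35097936 0.076     ]
 [0.60520641 0.22478155 0.076     ]
 [0.45843465 0.19114632 0.076     ]
 [0.42756762 0.32015191 0.076     ]] [0.51671059 0.27176478 0.076     ]
sides 0.1509012822445186 0.1311313601288628 0.21525057701009548 0.23254520395494513
top [0.52611151 0.32201524 0.08      ] [0.48643881 0.31334141 0.08      ] 0.04060983450571001 yaw 0.21524780827524445 centre [0.51631387 0.27176292 0.08      ]
side [0.52396653 0.32360276 0.08      ] [0.48539905 0.31464071 0.08      ] 0.0395950573148179 yaw 0.2283210853608739 centre [0.51532089 0.27334149 0.08      ]
knob in box [ 0.03311259 -0.04908163  0.0761584 ]
[[-7.61235684e-04  3.36957804e-01  9.41519442e-01]
 [-2.23911781e-03  9.41516780e-01 -3.36958661e-01]
 [-9.99997203e-01 -2.36467791e-03  3.77720492e-05]]
0.9985739096901157
```

```bash
cat >> h.py <<'E'
YAW=.222; B=Ro.from_euler('z',YAW); O=np.array([.516,.2722,0])
Q=Ro.from_matrix(np.c_[[0,0,-1],B.apply([0,1,0]),B.apply([1,0,0])]).as_quat()
def W(x,y,z): return O+B.apply([x/1e3,y/1e3,z/1e3])
def st(tag=""):
    p=B.inv().apply(arm.read_tool_pos()-O)*1e3; f=B.inv().apply(arm.read_ft_force())
    print(tag,"t%.2f"%arm.read_time(),p.round(1),"F",f.round(2)); return f
def knob():
    p={}
    for n,(x0,y0,x1,y1) in dict(top=(320,180,400,270),side=(235,180,365,240)).items():
        m=cv2.inRange(snapshot(n),(0,0,0),(60,60,60))[y0:y1,x0:x1]
        print(n,[(round(c[0]+x0,1),round(c[1]+y0,1),s[4],s[2],s[3]) for s,c in zip(*cv2.connectedComponentsWithStats(m)[2:]) if 25<s[4]<2000])
E
python3 - <<'E'
from h import *
arm.move_gripper(0.0,20); st("shut")
arm.movep(W(84,-46,310),Q); st("above")
arm.line_to(W(84,-46,205),.12); st("down")
a=snapshot("top");b=snapshot("side"); 
a=a[130:280,280:480];b=b[120:320,180:400]
cv2.imwrite("pics/z1.png",np.hstack([cv2.resize(a,(480,360)),cv2.resize(b,(320,360*1))])) 
cv2.imwrite("pics/z1.png",np.hstack([cv2.resize(a,(400,300)),cv2.resize(b,(396,360))[:300]]))
E
```

```text
shut t0.87 [-214.8  396.8  303.9] F [ 0.29 -0.04 -0.55]
above t2.80 [ 83.6 -44.1 310. ] F [ 0.31  0.67 -0.02]
down t3.83 [ 84.6 -45.8 206. ] F [-0.04  0.39 -0.74]
```

View pics/z1.png

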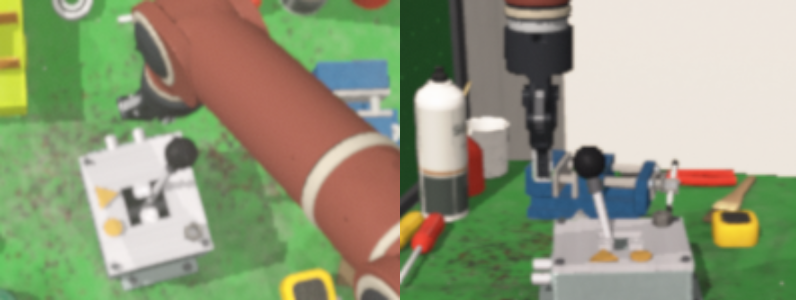

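The top view is clear: the ball is at crop (181,152), still unmoved, with the gripper beyond it. In the side view the tip (545,178) is just below ball-centre level. Now I push towards neutral.

```bash
python3 - <<'E'
from h import *
arm.line_to(W(68,-46,205),.06); st()
for x in (58,48,40,35):
    arm.line_to(W(x,-46,205),.04); f=st()
    if abs(f[0])>6: print("STOP"); break
knob()
E
```

```text
t4.34 [ 68.  -45.9 205.4] F [ 0.8  -0.11  0.2 ]
 t4.74 [ 58.5 -46.1 205.5] F [ 2.27 -1.04  1.29]
 t5.14 [ 47.3 -45.9 204.8] F [ 0.89 -0.61  0.64]
 t5.49 [ 39.3 -45.9 204.8] F [1.1  0.35 0.66]
 t5.77 [ 34.6 -45.9 204.9] F [ 0.85 -0.33  0.08]
top []
side [(np.float64(283.6), np.float64(198.7), np.int32(221), np.int32(14), np.int32(32)), (np.float64(298.4), np.float64(208.0), np.int32(234), np.int32(17), np.int32(17))]
```

```bash
cat >> h.py <<'E'
def on_y(p,y):  # side-view ray meets box plane y (mm)
    o,d=ray("side",p); o=B.inv().apply(o-O)*1e3; d=B.inv().apply(d); return (o+d*(y-o[1])/d[1]).round(1)
E
python3 - <<'E'
from h import *
print(on_y((284.7,210.3),-46),on_y((298.4,208.0),-46))
cv2.imwrite("pics/z2.png",cv2.resize(snapshot("top")[150:280,280:440],(640,520)))
E
```

```text
[ 32.9 -46.  153.4] [  5.  -46.  157.9]
```

View pics/z2.png

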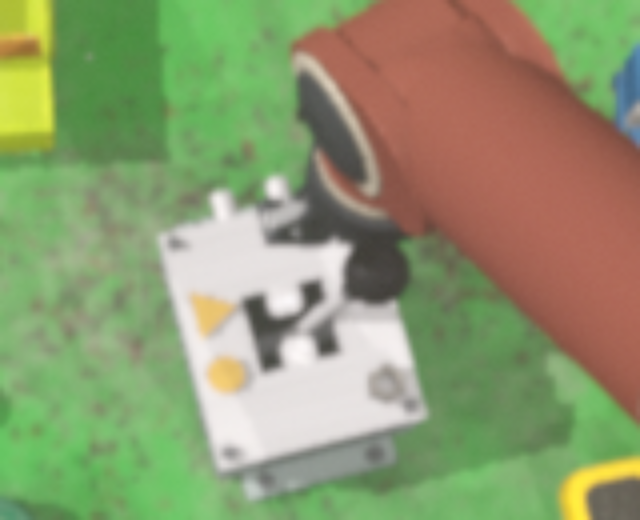

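The ball is at x ≈ 5, so the finger offset is about 29.6. I finish the move to neutral, go round to the right side and push left with force monitoring.

```bash
python3 - <<'E'
from h import *
arm.line_to(W(30.5,-46,205),.03); st()
arm.line_to(W(48,-46,205),.1); arm.line_to(W(48,-46,285),.2)
knob()
arm.line_to(W(0,-102,285),.2); arm.line_to(W(0,-102,205),.15); st("right")
arm.line_to(W(0,-86,205),.08); st()
for y in (-78,-70,-60,-50):
    arm.line_to(W(0,y,205),.04); f=st()
    if abs(f[1])>6: print("STOP"); break
knob()
cv2.imwrite("pics/z3.png",cv2.resize(snapshot("side")[160:300,210:390],(720,560)))
E
```

```text
t6.22 [ 30.3 -46.  205. ] F [ 1.55 -0.39  0.85]
top []
side [(np.float64(300.3), np.float64(208.0), np.int32(241), np.int32(17), np.int32(18))]
right t8.39 [   0.8 -101.2  205.4] F [-0.07  0.31  0.55]
 t8.74 [ 2.000e-01 -8.460e+01  2.057e+02] F [ 0.42 -0.7  -0.93]
 t9.09 [ 1.000e-01 -7.830e+01  2.052e+02] F [ 0.17 -0.32  1.97]
 t9.44 [  1.2 -71.7 206.9] F [-1.02 -4.66  9.39]
 t9.84 [  2.9 -62.1 208.8] F [-2.41 -4.08 16.62]
 t10.24 [  4.2 -51.4 210.3] F [-0.24 -5.4  21.33]
top []
side [(np.float64(299.0), np.float64(202.1), np.int32(422), np.int32(17), np.int32(36))]
```

View pics/z3.png

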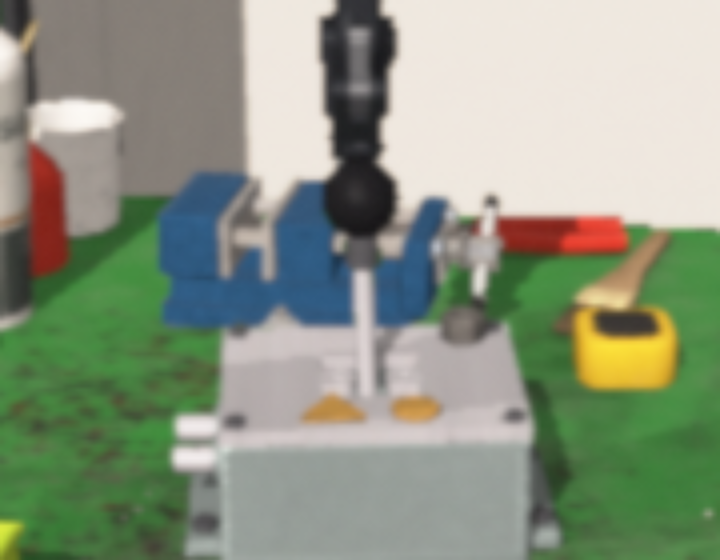

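The upward force reached 21 N. With the jaws along the push direction, the finger linkage is riding on top of the ball. I back out, then push with the tool turned 90°, since the narrow side worked cleanly earlier.

```bash
cat >> h.py <<'E'
def Qt(a): return (Ro.from_euler('z',a)*Ro.from_quat(Q)).as_quat()
E
python3 - <<'E'
from h import *
arm.line_to(W(0,-62,210),.05); st()
arm.line_to(W(0,-112,212),.1); st()
arm.line_to(W(0,-112,300),.2); st()
q0=arm.read_joint_positions(); 
for a in(np.pi/2,-np.pi/2):
    q=arm.ik(W(0,-112,300),Qt(a)); print(a,None if q is None else np.round(np.array(q)-q0,2),q and np.round(q,2))
cv2.imwrite("pics/z4.png",np.hstack([cv2.resize(snapshot("top")[165:285,300:420],(390,390)),cv2.resize(snapshot("side")[180:300,230:350],(390,390))]))
knob()
E
```

```text
t10.80 [ -0.5 -61.8 209.3] F [ 0.18 -0.03  0.16]
 t11.45 [  -0.  -111.5  211.9] F [-0.87  0.86 -0.68]
 t12.04 [  -0.6 -111.4  299.3] F [-0.19 -1.02 -0.25]Traceback (most recent call last):
  File "<stdin>", line 7, in <module>
ValueError: The truth value of an array with more than one element is ambiguous. Use a.any() or a.all()
```

```bash
python3 - <<'E'
from h import *
q0=arm.read_joint_positions(); 
for a in(np.pi/2,-np.pi/2):
    q=arm.ik(W(0,-112,300),Qt(a)); print(a,None if q is None else (np.round(np.array(q)-q0,2),np.round(q,2)))
cv2.imwrite("pics/z4.png",np.hstack([cv2.resize(snapshot("top")[165:285,300:420],(390,390)),cv2.resize(snapshot("side")[180:300,230:350],(390,390))]))
knob()
E
```

```text
1.5707963267948966 (array([ 0.26,  0.04, -0.42, -0.01,  0.24,  0.04,  1.34]), array([ 0.  ,  0.53, -0.53,  1.67,  0.3 ,  1.02,  2.74]))
-1.5707963267948966 (array([-0.27,  0.01,  0.42,  0.01, -0.24,  0.  , -1.34]), array([-0.53,  0.5 ,  0.31,  1.69, -0.17,  0.98,  0.06]))
top []
side [(np.float64(299.3), np.float64(209.5), np.int32(248), np.int32(17), np.int32(18))]
```

View pics/z4.png

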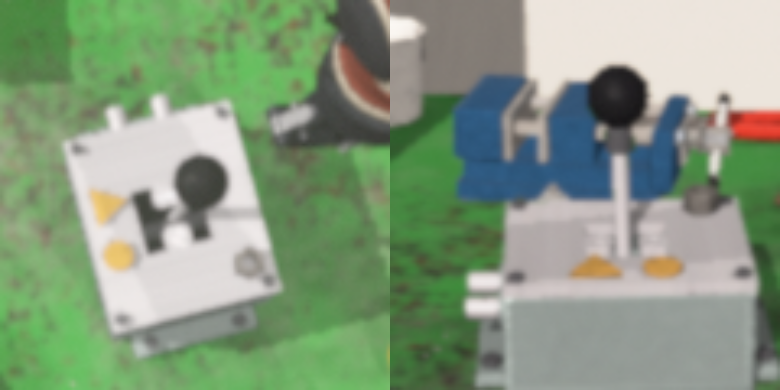

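The lever is part-way across neutral, with the ball at top px (361.8,221.3) and side px (299.3,209.5). Nut and tabs are unmoved. I continue with the turned tool.

```bash
python3 - <<'E'
from h import *
k,g=tri((361.8,221.3),(299.3,209.5)); b=B.inv().apply(k-O)*1e3; print(b,g)
Q2=Qt(-np.pi/2)
arm.movep(W(0,-112,300),Q2); st()
arm.line_to(W(0,-90,210),.2); st("down")
yc=b[1]-30
arm.line_to(W(0,yc-6,210),.1); st()
for y in list(np.arange(yc+4,8,10))+[8]:
    arm.line_to(W(0,y,210),.05); f=st()
    if abs(f[1])>6 or abs(f[2])>6: print("STOP"); break
knob()
E
```

```text
[  3.52278182 -18.20559759 163.95754475] 0.0011860625954669486
 t13.46 [-1.000e-01 -1.120e+02  2.997e+02] F [-0.3  -0.44  0.46]
down t14.07 [  0.7 -90.5 210.7] F [0.03 0.65 0.16]
 t14.58 [ 1.000e-01 -5.410e+01  2.105e+02] F [-0.06 -0.52  0.08]
 t14.93 [ 2.000e-01 -4.430e+01  2.101e+02] F [ 0.15  0.13 -0.15]
 t15.28 [ -0.  -33.4 210. ] F [ 0.24 -1.05 -0.4 ]
 t15.63 [-1.000e-01 -2.320e+01  2.099e+02] F [ 0.05 -0.15  0.12]
 t15.98 [-1.000e-01 -1.330e+01  2.099e+02] F [ 0.27  0.95 -0.34]
 t16.33 [-1.000e-01 -3.400e+00  2.098e+02] F [ 0.46 -1.22 -0.72]
 t16.68 [ -0.    6.6 210. ] F [ 0.2  -0.51 -0.22]
 t16.93 [1.000e-01 8.000e+00 2.101e+02] F [0.46 0.17 0.64]
top []
side [(np.float64(301.4), np.float64(200.6), np.int32(1076), np.int32(62), np.int32(54))]
```

```bash
python3 - <<'E'
from h import *
cv2.imwrite("pics/z5.png",np.hstack([cv2.resize(snapshot("top")[165:285,300:420],(390,390)),cv2.resize(snapshot("side")[180:300,230:350],(390,390))]))
E
```

```text
(no output)
```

View pics/z5.png

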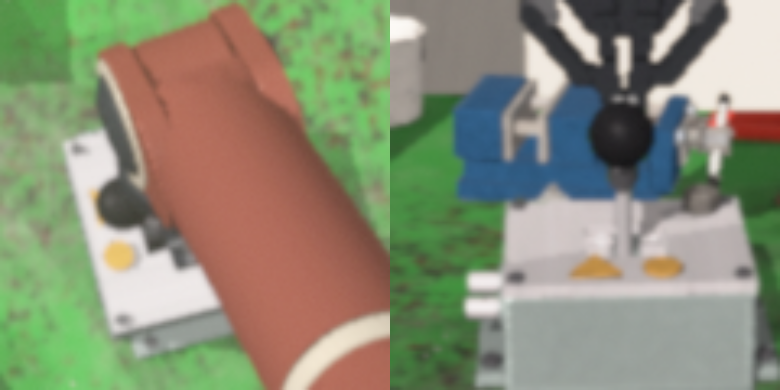

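The ball is now on the left, at top px (337.5,227.5) and side px (301.1,221.2), in clean contact. I nudge it the last few mm, then retract and measure.

```bash
python3 - <<'E'
from h import *
k,g=tri((337.5,227.5),(301.1,221.2)); print(B.inv().apply(k-O)*1e3,g)
for y in (12,14,16,18):
    arm.line_to(W(0,y,210),.03); f=st()
    if abs(f[1])>4 : print("STOP"); break
arm.line_to(W(0,0,210),.1); arm.line_to(W(0,-20,300),.25)
arm.movep(W(-75,20,300),Q); st()
cv2.imwrite("pics/z6.png",np.hstack([cv2.resize(snapshot("top")[165:285,300:420],(390,390)),cv2.resize(snapshot("side")[180:300,230:350],(390,390))]))
E
```

```text
[  3.1358645   39.00423595 160.2475692 ] 0.0008451722560093934
 t17.42 [ -0.   12.2 209.9] F [ 0.33 -2.06 -0.35]
 t17.67 [-1.000e-01  1.410e+01  2.099e+02] F [ 0.48 -1.17 -1.03]
 t17.92 [-1.00e-01  1.62e+01  2.10e+02] F [-0.32 -1.02 -1.09]
 t18.17 [ -0.   18.2 210. ] F [-0.2  -1.15 -1.24]
 t20.14 [-75.1  19.9 299.2] F [-0.32 -0.69 -0.63]
```

View pics/z6.png

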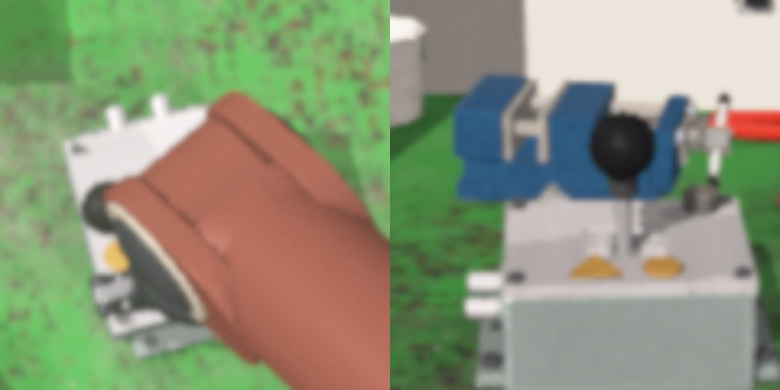

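The ball is at side px (301.4,224.9), in the left leg. Now the final push to the far end.

```bash
python3 - <<'E'
from h import *
print(on_y((301.4,224.9),46))
arm.line_to(W(-65,46,285),.2); arm.line_to(W(-65,46,207),.15); st("down")
arm.line_to(W(-38,46,207),.1); st()
for x in (-28,-18,-8,0,6,11,14,16,18):
    arm.line_to(W(x,46,206),.04); f=st()
    if np.abs(f).max()>5: print("STOP"); break
knob()
E
```

```text
[  2.4  46.  155.3]
down t21.22 [-64.4  45.8 207.7] F [ 0.37  0.37 -0.13]
 t21.63 [-37.9  46.  207.6] F [-0.86  0.03 -0.46]
 t22.03 [-28.   46.  205.9] F [0.07 0.36 0.4 ]
 t22.43 [-17.6  46.  205.9] F [-0.17  0.24 -0.17]
 t22.83 [ -7.5  45.9 206. ] F [ 0.56 -0.25  0.49]
 t23.18 [  0.3  45.9 205.8] F [-0.26 -0.41 -0.29]
 t23.48 [  6.3  45.9 205.9] F [-0.92 -0.69 -0.4 ]
 t23.76 [ 11.4  45.9 206. ] F [-1.07 -0.35 -0.36]
 t24.01 [ 14.2  46.  206. ] F [-1.33  0.14 -1.13]
 t24.26 [ 15.4  46.  205.8] F [-2.81 -0.41 -1.24]
 t24.51 [ 16.3  46.  205.6] F [-6.3  -0.39  1.36]
STOP
top []
side [(np.float64(292.2), np.float64(208.1), np.int32(359), np.int32(18), np.int32(54)), (np.float64(299.2), np.float64(187.3), np.int32(94), np.int32(11), np.int32(19)), (np.float64(278.2), np.float64(229.5), np.int32(312), np.int32(19), np.int32(20))]
```

The force rose sharply at the end stop (6.3 N). I back off, clear away and check.

```bash
python3 - <<'E'
from h import *
print(on_y((278.2,229.5),46))
arm.line_to(W(-20,46,206),.1); st(); arm.line_to(W(-65,46,207),.2); arm.line_to(W(-65,46,300),.2)
arm.movep(W(-40,-200,330),Q); st()
t=snapshot("top");knob()
cv2.imwrite("pics/z7.png",np.hstack([cv2.resize(t[165:285,300:420],(390,390)),cv2.resize(snapshot("side")[180:300,230:350],(390,390))]))
E
```

```text
[ 46.2  46.  146.8]
 t25.14 [-18.5  46.2 206.8] F [ 0.33 -0.57 -0.43]
 t27.12 [ -40.1 -198.   329.2] F [-0.05  1.02  0.21]
top []
side [(np.float64(278.3), np.float64(229.5), np.int32(320), np.int32(21), np.int32(20))]
```

View pics/z7.png

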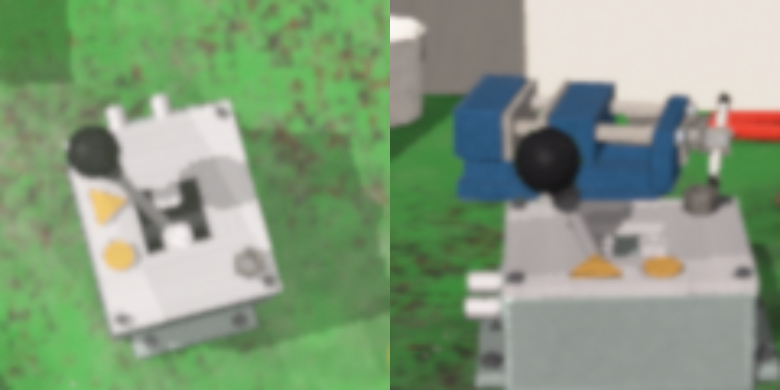

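```bash
python3 - <<'E'
from h import *
m=cv2.imread("pics/z7.png")
def cen(a,x0): 
    c=max(cv2.findContours(cv2.inRange(a,(0,0,0),(85,85,85)),0,1)[0],key=cv2.contourArea); return cv2.minEnclosingCircle(c),cv2.contourArea(c)
print(cen(m[110:185,55:130],0),cen(m[115:195,500:590],0))
for p,q in(((328.9,211.5),(278.4,229.3)),((329.0,211.3),(278.3,229.5))):
    k,g=tri(p,q); b=B.inv().apply(k-O)*1e3; print(b,g, "rock",np.arcsin(b[0]/145))
E
```

```text
(((40.74675369262695, 43.74675369262695), 27.228302001953125), 1720.0) (((47.5, 52.0), 40.73399353027344), 3660.5)
[ 46.44205115  47.91253387 148.13737072] 0.0014151414209889084 rock 0.32603560674858856
[ 46.79018307  47.55029944 147.63689322] 0.0017215690293946304 rock 0.32857112069640454
```

Vision gives x ≈ 46.5 against 50 nominal. That is borderline, although the stop felt hard. One gentle confirming push follows, limited to about 8 N.

```bash
python3 - <<'E'
from h import *
arm.movep(W(-65,46,300),Q); arm.line_to(W(-65,46,209),.2); arm.line_to(W(5,46,209),.12); st()
for x in (12,15,17,18,19,20,21):
    arm.line_to(W(x,46,209),.04); arm.pause(.15); f=st()
    if abs(f[0])>7.5: print("STOP"); break
knob()
arm.line_to(W(-20,46,209),.12); arm.line_to(W(-65,46,209),.2); arm.line_to(W(-65,46,300),.2)
arm.movep(W(-40,-200,330),Q); st(); knob()
t=snapshot("top")
cv2.imwrite("pics/z8.png",np.hstack([cv2.resize(t[165:285,300:420],(390,390)),cv2.resize(snapshot("side")[180:300,230:350],(390,390))]))
cv2.imwrite("pics/top_end.png",t)
d=cv2.absdiff(t,cv2.imread("pics/top0.png")).max(2)[100:320,0:535]
print([tuple(int(v) for v in s+[0,100,0,0,0]) for s in cv2.connectedComponentsWithStats((d>50).astype(np.uint8))[2] if s[4]>15])
E
```

```text
t29.64 [  4.4  46.1 209.3] F [-0.64  0.58 -0.06]
 t30.12 [ 11.8  46.  208.9] F [1.64 0.15 0.06]
 t30.52 [ 15.   46.1 209. ] F [-1.54  0.61  0.09]
 t30.92 [ 16.   46.2 208.7] F [-4.77  0.79  0.98]
 t31.32 [ 16.4  46.2 208.7] F [-6.14  0.36  1.89]
 t31.72 [ 16.8  46.2 208.6] F [-8.05 -0.15  2.54]
STOP
top []
side [(np.float64(287.3), np.float64(188.6), np.int32(83), np.int32(7), np.int32(18)), (np.float64(299.4), np.float64(187.0), np.int32(84), np.int32(11), np.int32(17)), (np.float64(293.6), np.float64(212.7), np.int32(275), np.int32(16), np.int32(33)), (np.float64(278.0), np.float64(229.5), np.int32(303), np.int32(18), np.int32(20))]
 t34.26 [ -40.  -198.   329.2] F [-0.15  1.2  -0.88]
top []
side [(np.float64(278.1), np.float64(229.5), np.int32(314), np.int32(20), np.int32(20))]
[(0, 100, 535, 220, 110560), (432, 135, 103, 130, 6451), (362, 199, 16, 17, 211), (320, 203, 23, 22, 286), (346, 215, 16, 18, 121), (342, 225, 8, 8, 21), (362, 224, 12, 5, 35)]
```

View pics/z8.png

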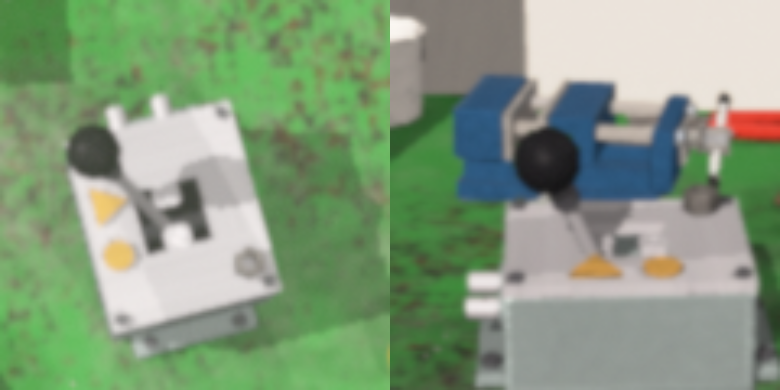

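The second push met the same hard stop and the ball didn't move. The lever sits in the far left slot end, the nut is untouched and the arm is clear.

```bash
python3 -c "
from station import ticket,arm
ticket.finish_job(); print(arm.read_time())"
```

```text
the job is handed in; nothing more can be done
the job is handed in; nothing more can be done
```

The lever is in the far left slot end, beside the triangular tab, and I handed the job in at about 34 s of the 58 s limit. I pushed it with closed fingers back along the right leg to neutral, across to the left, then to the far end. It never went towards the round tab.

**Last checks**
- **End stop:** two pushes stopped at the same place, at about 6 N and 8 N. The lever normally moves at about 2 N, and the ball did not shift between them.
- **After backing off:** the ball stayed where it was with the arm clear.
- **Loose things:** comparing before and after top pictures, the only changes on or near the box were at the ball, rod and their shadows. A large patch to the right (columns 432–535), which takes in the vise and part of the bench beside it, also changed. I took that to be the parked arm and did not view it. It may hide part of the bench there. The nut looked untouched in the last close-up.

**What disagreed or went wrong**
- **Ball position:** the cameras put the ball at about x = 46.5 mm and y = 47.5 mm in the box frame, against a nominal 50 and 46. Its height matched, at 148 mm. I trusted the hard stop over the roughly 3.5 mm shortfall in x, which I put down to calibration and box-pose error.
- **First sideways push:** the gripper linkage rode on top of the ball, and the upward force reached 21 N, below the 40 N limit. I backed out, turned the tool 90° and finished the crossing with about 2 N or less.

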